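# Pull the middle switch from the sloped rack

## Task

Three network switches lie stacked on the sloped rack under the light bar. Lift the top one off and put it down in a clear place (the blue mat is free for that), lay the middle one flat in the open storage box, then put the top one back squarely on the bottom one, and push it firmly but gently fully home against the rack's front posts, and shut the box's lid fully. Leave the bottom switch where it is and do not disturb the other things on the table.

Things in the scene. Friction and masses are not known exactly. Their poses are not given: they have to be found in the camera images.
- bay: Grey sheet-metal slope of the rack, inclined 25 degrees, reaching x -7 to 127, y -50 to 50 mm; no side walls. Origin on its upper surface, midway between the two front posts at their rear faces. x points up the slope (away from the robot), y is level, to the left, z is the surface's normal, leaning towards the robot. A switch fully home against the posts has its centre at x = 55 mm.
- fence (a point): Midway between the tops of the two front posts, at their rear faces, 88 mm along bay z from the slope. The posts are 16 mm wide, 6 mm thick, centred at y = -22 and 22 mm of bay; the switches' lower end faces lie against their rear faces. Axes as bay.
- lightbar (a point): Middle of the level light bar over the stack, 22 mm thick and 180 mm long along the rack's y, about 180 mm above the top switch, held by an upright at the rack's rear. A vertical tool over the stack strikes it; a tool parallel to bay z clears it.
- top_c (a point): Centre of the top switch: 110 x 64 x 32 mm (its x, y, z), a white plastic box on four 4 mm rubber feet, 0.2 to 0.4 kg. Axes at the start as bay's. Its sides are in line with the switch below within a few mm, so fingers reaching below its underside would hold that one too.
- mid_c (a point): Centre of the middle switch, same shape: 110 x 64 x 32 mm (its x, y, z), a white plastic box on four 4 mm rubber feet, 0.2 to 0.4 kg. Axes at the start as bay's. It lies 32 mm (along bay z) below the top one.
- low_c (a point): Centre of the bottom switch, same shape: 110 x 64 x 32 mm (its x, y, z), a white plastic box on four 4 mm rubber feet, 0.2 to 0.4 kg. It lies 32 mm below the middle one, on the slope.
- case: Fixed grey plastic storage box, outside 170 x 160 x 55 mm (x, y, z), walls and floor 5 mm thick, open at the top. Origin: centre of its underside on the table; z up; x away from the robot, hinge on its +x rim.
- lid (a joint): Angle of the box's lid, rad: 0 shut, about 1.6 standing upright. The stiff hinge keeps it wherever it is left; 2 to 3 N at its free edge move it towards shut.
- lid_hinge (a point): Middle of the lid's hinge line, 85 mm from the box's centre along its x, 55.5 mm above the table; the line runs along the box's y. The lid is a flat panel 170 mm long from hinge to free edge, 160 mm wide, 6 mm thick (its inner face contains the hinge line), with a 13 mm tab in the middle of the free edge.
- lid_edge (a point): Middle of the lid's free edge, 170 mm from the hinge, half-way through the panel's thickness.
- mat: Thin square blue mat, 150 x 150 x 3 mm, fixed on the table, kept free for putting things down. Origin: centre of its underside.
Not all that is in view belongs to the job. Of the things that look like the case, the largest one is meant.

How it is judged:
By the outcome, as a careful person would: the job done as asked, in the order asked, and still so for the second after the job is handed in, with the robot touching nothing.
It also fails if it takes over 72 s, if anything falls off the work surface, if the arm or the gripper's body presses on something with over 40 N, if the wrist force passes 120 N, or if a joint passes its speed limit or range.

## Robot

A 6-joint arm with a two-finger parallel gripper is mounted at the origin on the work surface. World frame = base frame: x ahead of the robot, y to its left, z up, the work surface at z = 0. Lengths are in m, angles in degrees, forces in N, time in s.
With the tool pointing down it reaches from about 0.3 to 0.75 m from the base axis. Payload 8.5 kg.
Tool frame: the origin (TCP) lies at the very end of the fingers, on their centre line; the grasp point (between the pads) lies 19 mm behind it; z points along the fingers, y is the line along which they close (so a half turn about z gives the same grasp; the last joint's range is limited). The gripper opens to 85 mm and grips with 20 to 120 N. Pads are 22 mm wide; open, the fingers measure 114 mm over their backs; the gripper's body (76 mm by 85 mm) begins 54 mm behind the grasp point. The pads swing forward as they close: fully open they stand 13 mm farther back than shut.
Start: joints at [-84.643, 21.807, 74.336, -0, 83.858, -12.336], TCP at [0.167, -0.524, 0.231] pointing down, gripper open.
Joint ranges: [-178.18, 178.18], [-50.72, 133.34], [12.68, 142.11], [-81.47, 261.47], [9.98, 163.14], [-165.26, 165.26]. Speed limits (degrees/s): [136.94, 136.94, 180, 180, 180, 180].

## Interface

Orientations are given as a 3x3 rotation matrix whose columns are the frame's x, y, z axes.
In Python, from rig import observe, cams, ticket gives the robot as it stands.
- The arm moves only by the tool move_arm, never from a script. Its arguments are lists of equal length, an entry for each row: "jaw": the finger opening in cm, from 0 to 8.54; "dp": the shift along the tool's x, y, z in cm, a list of three; "turn": the turn, a rotation vector about the tool's x, y, z in rad, a list of three. In form: {"jaw": [jaw, ...], "dp": [[tx, ty, tz], ...], "turn": [[wx, wy, wz], ...]}. A call has 1 to 12 rows; each row shifts and turns the commanded pose from where the row before left it, along the tool's axes as they then stand; what a row does not reach is not made up. A row lasts 1/12 s, in which the tool goes at most 41.7 mm and 7.16 degrees, less where a joint would pass 70% of its speed; a pose out of reach is approached as far as the arm can. A call is refused whole if a number of a shift passes 4.17 or a number of a turn 0.125, either way. A call with a gripper value outside its range is refused whole. The fingers move at their own pace and stop on an object; "force" is the grip in N (left out, the last holds). Time passes only in rows, so rows that do not move let the fingers close. It gives the time, the measured TCP pose, the force, the opening and the grip force at its end, in the units of the state.
- observe(): the state, without advancing time (a new reading comes with each control period).
- cams.get_image(name): name is "side" or "top" or "wrist"; returns (picture, depth): 400x640x3 uint8, red, green, blue; 400x640 float32, m along the optical axis (not along the pixel's ray), 0 where there is no reading.
- cams.calibration(name): a dict with "vertical_fov" (degrees; the focal length in pixels is half the picture's height over the tangent of half this angle, whatever the lens; pixels are square), "cx", "cy" (the principal point, pixels), "view" (4x4, takes a point from world to camera coordinates); the wrist camera has in their place "tool_from_camera" (4x4, takes a point from camera to tool coordinates, whose origin is the TCP and whose axes are the flange's). Camera axes: x right, y up, looking along -z (the intrinsics and any distortion apply to the point x, -y, -z); pixel columns grow to the right and rows downward; lengths in m; the calibration is good to about 2 mm. A picture is of the moment at which its call begins: read the wrist's pose just before it. calibration takes no time and is no camera call.
- ticket.close_job(): hands the job in; it is judged then, once.
Trained networks look in the newest picture that a camera, given by its name, has taken for a name from the list of things; names that differ only in an ending like _2 or _b are one class to them, and where a whole thing is asked for, a point or a joint stands for the part that bears it (a point fixed in the world has none). Each returns a list of dicts, best first, with "p" (0 to 1); they miss things now and then, are a little off and sometimes report something else, mostly with a low value. They report only what shows in the picture. A call takes as long as a camera call. They do not tell look-alikes from the thing itself.
- cams.spot_in(camera, query): "box" ([centre column, centre row, width, height] as shares, 0 to 1, of the picture: columns of its width, rows of its height, round what is visible of it).
- cams.outline_of(camera, query): "mask" (400x640 bool, what is visible of it) and "box" ([centre column, centre row, width, height] as shares, 0 to 1, of the picture: columns of its width, rows of its height, round what is visible of it).
- cams.mark_of(camera, query): "location" ([column, row] as shares, 0 to 1, of the picture: columns of its width, rows of its height: a listed point, or the origin of a listed thing).
The state is a dict: "time_s": time; "q": joint angles; "qvel": joint speeds; "joint_efforts": joint torques, N m; "position": TCP position; "tool_rot": TCP orientation; "ft_force": force on the tool from outside, world axes, zero at the start; "wrist_torque": the same for the moment, N m; "grip_width": finger opening in m; "gripper_force": force on a finger pad.
Only numpy, scipy, OpenCV 4.12 (cv2) and the standard library are available. Lean on these libraries where they do the work, as an engineer would, in place of code of your own. Each camera call takes 0.05 s, during which the arm holds its last target. There are 200 camera calls.

## Working session

There is one attempt and no reset: what is moved stays moved. The work goes in short steps, Python scripts to look and compute and a tool call to move; the robot and the scene stay as the last step left them, time stands still between calls to the robot, and variables do not carry over. Pictures are saved under pics/ and viewed, at most 10 in all, crops included, and the job is handed in when it is done.

Besides the shell and the picture viewer there is one more tool, called after "Emit:" as name(argument=value, ...) on one line, values as JSON. move_arm: Moves the arm, as the interface text tells. Its arguments: {"type":"object","properties":{"jaw":{"type":"array","items":{"type":"number"}},"dp":{"type":"array","items":{"type":"array","items":{"type":"number"}}},"turn":{"type":"array","items":{"type":"array","items":{"type":"number"}}},"force":{"type":"number"}},"required":["jaw","dp","turn"]}

```bash
ls; mkdir -p pics; cat > h.py <<'E'
import numpy as np, cv2
from rig import observe, cams, ticket
def K(n):
    c=cams.calibration(n); f=200/np.tan(np.radians(c['vertical_fov'])/2); return c,f
def c2w(n,st=None):
    c,f=K(n)
    if 'view' in c: return np.linalg.inv(np.array(c['view']))
    st=st or observe(); T=np.eye(4); T[:3,:3]=st['tool_rot']; T[:3,3]=st['position']
    return T@np.array(c['tool_from_camera'])
def cloud(n,d,st=None):
    c,f=K(n); v,u=np.mgrid[0:400,0:640]
    P=np.stack([(u-c['cx'])/f*d,-(v-c['cy'])/f*d,-d,np.ones_like(d)],-1)
    return (P@c2w(n,st).T)[...,:3]
def proj(n,p,st=None):
    c,f=K(n); q=np.linalg.inv(c2w(n,st))@np.append(p,1)
    return c['cx']+f*q[0]/-q[2], c['cy']-f*q[1]/-q[2]
def save(img,fn): cv2.imwrite('pics/'+fn,img[...,::-1])
E
python3 - <<'E'
from h import *
for n in ['side','top']:
    im,d=cams.get_image(n); save(im,n+'0.png'); np.save(n+'0.npy',d); P=cloud(n,d)
    print(n,cams.calibration(n))
    for q in ['bay','fence','lightbar','top_c','mid_c','low_c','case','lid_hinge','lid_edge','mat']:
        for r in cams.mark_of(n,q)[:3]:
            u,v=r['location'][0]*640,r['location'][1]*400
            print(q,round(r['p'],2),round(u),round(v),P[min(int(v),399),min(int(u),639)].round(3))
print(cams.calibration('wrist'))
E
```

```text
pics
side {'vertical_fov': 45.96832541359706, 'cx': 309.933441783184, 'cy': 194.4963908249184, 'view': array([[ 0.99571254, -0.09226789,  0.00657121, -0.50292038],
       [ 0.05448719,  0.64243995,  0.76439653, -0.06562888],
       [-0.07475087, -0.76076116,  0.64471293, -1.39284554],
       [ 0.        ,  0.        ,  0.        ,  1.        ]])}
bay 0.7 327 154 [0.575 0.188 0.06 ]
fence 0.6 318 136 [0.546 0.209 0.121]
lightbar 0.75 347 78 [0.628 0.2   0.321]
top_c 0.82 333 129 [0.594 0.207 0.143]
top_c 0.66 325 152 [0.572 0.191 0.066]
mid_c 0.7 333 142 [0.596 0.186 0.111]
mid_c 0.22 347 79 [0.628 0.2   0.317]
low_c 0.85 341 148 [0.62  0.186 0.082]
case 0.96 334 256 [ 0.551 -0.206  0.006]
case 0.83 247 275 [ 0.319 -0.284  0.043]
case 0.3 332 133 [0.588 0.187 0.141]
lid_hinge 0.9 313 385 [ 0.457 -0.583  0.04 ]
lid_hinge 0.63 360 235 [ 0.619 -0.186  0.056]
lid_hinge 0.61 266 265 [ 0.369 -0.256  0.044]
lid_edge 0.94 218 271 [ 0.249 -0.265  0.043]
lid_edge 0.67 378 184 [ 0.653 -0.185  0.231]
mat 0.66 301 208 [ 0.478 -0.003  0.005]
top {'vertical_fov': 57.1594410020975, 'cx': 319.52907791
[... 790 characters left out ...]
_hinge 0.79 350 252 [ 0.37  -0.249  0.041]
lid_edge 0.71 357 290 [ 0.252 -0.274  0.043]
lid_edge 0.69 466 262 [ 0.344 -0.615  0.041]
lid_edge 0.64 327 152 [ 0.65  -0.18   0.225]
mat 0.77 271 218 [0.479 0.008 0.006]
mat 0.63 194 180 [0.586 0.224 0.141]
{'vertical_fov': 66.51899883198578, 'cx': 316.89971070453544, 'cy': 205.0028712027013, 'tool_from_camera': array([[ 1.34949897e-04,  9.59924603e-01,  2.80258343e-01,
         7.17430166e-02],
       [ 9.99999623e-01, -3.70018196e-04,  7.85845381e-04,
         4.94501638e-04],
       [ 8.58053002e-04,  2.80258131e-01, -9.59924291e-01,
        -1.43469514e-01],
       [ 0.00000000e+00,  0.00000000e+00,  0.00000000e+00,
         1.00000000e+00]])}
```

View pics/side0.png

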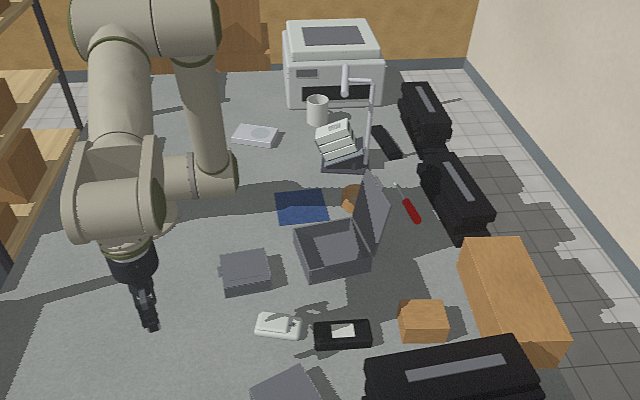

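View pics/top0.png

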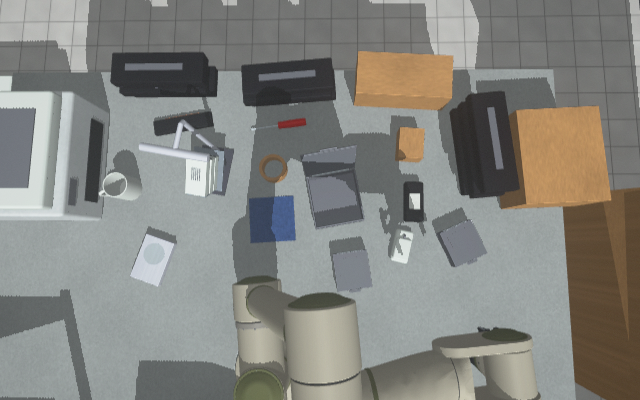

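The side view shows the stack on the rack (335,145) with the light bar over it (345,80), the blue mat (301,208), the big open case (334,250) with its lid upright, and two smaller closed look-alikes. The top view agrees: stack (197,175), mat (272,218), case (335,200).

```bash
cat > m.py <<'E'
from h import *
def plane(Q):
    c=np.median(Q,0)
    for _ in range(4):
        n=np.linalg.svd(Q-Q.mean(0),full_matrices=False)[2][2]; r=(Q-Q.mean(0))@n
        Q=Q[abs(r)<max(2*np.median(abs(r)),.001)]
    n=n*np.sign(n[2] or 1); return Q,Q.mean(0),n
E
python3 - <<'E'
from m import *
for n in ['side','top']:
    d=np.load(n+'0.npy'); im=cv2.imread(f'pics/{n}0.png'); P=cloud(n,d)
    N=np.cross(np.gradient(cv2.medianBlur(P.astype(np.float32)[...,0],3),axis=1)[...,None]*0+np.gradient(P,axis=1),np.gradient(P,axis=0)); N/=np.linalg.norm(N,axis=-1,keepdims=True)+1e-12
    N*=np.sign(N[...,2:3])
    roi=(P[...,0]>.5)&(P[...,0]<.72)&(P[...,1]>.1)&(P[...,1]<.3)&(P[...,2]>.03)&(P[...,2]<.24)
    bright=im.min(-1)>190
    m=roi&(N[...,2]>.82)&(N[...,2]<.97)&(P[...,2]>.12)
    Q,c,nn=plane(P[m]); print(n,'topface',m.sum(),len(Q),c.round(4),nn.round(3))
    # extents in frame
    ex=np.array([nn[2],0,-nn[0]]);
    yaw=np.arctan2(-nn[1],-nn[0]);print('yaw of -normal',np.degrees(yaw),'tilt',np.degrees(np.arccos(nn[2])))
    rect=None
    X=np.array([np.cos(yaw),np.sin(yaw),0]);Y=np.cross([0,0,1],X);X=np.cross(Y,nn)
    U=np.c_[(Q-c)@X,(Q-c)@Y]*1000
    r=cv2.minAreaRect(U.astype(np.float32)); print('rect',r, 'centre',c+X*r[0][0]/1000+Y*r[0][1]/1000)
    # light bar
    mb=(P[...,2]>.28)&(P[...,2]<.36)&(P[...,0]>.5)&(P[...,0]<.75)&(P[...,1]>.05)&(P[...,1]<.35)
    B=P[mb]; r=cv2.minAreaRect((B[:,:2]*1000).astype(np.float32)); print('bar',r,B[:,2].max(),B[:,2].min())
    # mat
    for q in ['mat','case','lid']:
        for o in cams.outline_of(n,q)[:3]:
            M=o['mask']&(d>0); B=P[M]; r=cv2.minAreaRect((B[:,:2]*1000).astype(np.float32)); print(q,round(o['p'],2),np.round(r[0]),np.round(r[1]),round(r[2],1),'z',np.percentile(B[:,2],[2,50,98]).round(3))
E
```

```text
side topface 144 88 [0.592  0.2181 0.1419] [-0.412  0.05   0.91 ]
yaw of -normal -6.919670003922846 tilt 24.522773390846105
rect ((-0.492401123046875, -3.0001373291015625), (61.766761779785156, 103.66926574707031), 84.20384216308594) centre [0.59118097 0.21518472 0.14168396]
bar ((664.0020751953125, 202.31674194335938), (190.13987731933594, 101.05207061767578), 80.3968505859375) 0.3238310564586304 0.2812613675578647
mat 0.74 [477.   7.] [149. 160.] 5.6 z [-0.001  0.003  0.008]
case 0.64 [ 307. -240.] [130. 159.] 12.0 z [0.002 0.043 0.047]
case 0.62 [ 639. -121.] [487. 237.] 45.2 z [0.002 0.039 0.223]
case 0.59 [608. 182.] [110.  42.] 11.1 z [0.072 0.104 0.132]
lid 0.95 [ 399. -585.] [132. 115.] 22.7 z [0.002 0.044 0.047]
lid 0.89 [677. -50.] [438.  94.] 74.6 z [0.058 0.149 0.23 ]
lid 0.67 [ 311. -248.] [137. 140.] 11.8 z [0.038 0.044 0.047]
top topface 274 148 [0.5929 0.2144 0.1414] [-0.411  0.048  0.91 ]
yaw of -normal -6.643805023240099 tilt 24.472440484674937
rect ((-0.2987098693847656, 0.8586902618408203), (58.97219467163086, 99.08177947998047), 86.99301147460938) centre [0.59274309 0.21533099 0.14128784]
bar ((666.1691284179688, 203.63966369628906), (179.86947631835938, 101.0332260131836), 80.14107513427734) 0.3255455753959021 0.28016494855965146
mat 0.95 [478.   6.] [156. 151.] 3.0 z [-0.002  0.003  0.008]
case 0.81 [ 587. -198.] [263. 177.] 9.6 z [0.    0.008 0.224]
case 0.8 [ 401. -617.] [132. 128.] 24.7 z [0.011 0.043 0.048]
case 0.73 [ 312. -261.] [129. 117.] 8.3 z [0.037 0.043 0.048]
lid 0.63 [ 640. -183.] [ 95. 149.] 38.2 z [0.058 0.155 0.234]
lid 0.63 [ 399. -619.] [139. 129.] 24.5 z [0.004 0.043 0.048]
lid 0.62 [ 313. -256.] [123. 108.] 7.6 z [0.038 0.043 0.048]
```

```bash
cat > plan.py <<'E'
from h import *
from scipy.linalg import logm,expm
from scipy.spatial.transform import Rotation as Ro
def Rz(a): return Ro.from_euler('z',a,degrees=True).as_matrix()
def bayR(yaw=-9.9,t=25):
    return Rz(yaw)@Ro.from_euler('y',-t,degrees=True).as_matrix()
def toolR(B): return np.c_[-B[:,0],B[:,1],-B[:,2]]
def T(R,p):
    M=np.eye(4);M[:3,:3]=R;M[:3,3]=p;return M
def cur():
    s=observe(); return T(np.array(s['tool_rot']),np.array(s['position']))
def go(A,B,n=None,smax=4.0,straight=False):
    """row to be repeated n times from A to B"""
    D=np.linalg.inv(A)@B; w=Ro.from_matrix(D[:3,:3]).as_rotvec()
    if n is None: n=int(np.ceil(max(np.linalg.norm(D[:3,3])*100/smax,np.linalg.norm(w)/.12,1)))
    while True:
        M=T(Ro.from_rotvec(w/n).as_matrix(),[0,0,0]); S=sum(np.linalg.matrix_power(M[:3,:3],k) for k in range(n))
        p=np.linalg.solve(S,D[:3,3])*100
        if max(abs(p))<=4.16 and np.linalg.norm(p)<=4.17: break
        n+=1
    print('n',n,'dp',p.round(2).tolist(),'turn',(w/n).round(4).tolist(),'| total',(D[:3,3]*100).round(2).tolist(),(w).round(3).tolist())
    return B
E
python3 - <<'E'
from plan import *
A=cur();print(A.round(3))
U=A.copy();U[2,3]=.34
go(A,U)
a=105-9.9+4
V=T(Rz(96),[0,0,0])@U
B=bayR();R=toolR(B);c=np.array([.592,.215,.1415])
W=T(R,c+.16*B[:,2]);print(W.round(3))
go(U,V);print(V.round(3)); go(V,W)
E
```

```text
[[ 0.953  0.304  0.     0.167]
 [ 0.304 -0.953 -0.    -0.524]
 [ 0.     0.    -1.     0.231]
 [ 0.     0.     0.     1.   ]]
n 3 dp [0.0, 0.0, -3.62] turn [0.0, 0.0, 0.0] | total [0.0, 0.0, -10.87] [0.0, 0.0, 0.0]
[[-0.893  0.172  0.416  0.525]
 [ 0.156  0.985 -0.073  0.227]
 [-0.423  0.    -0.906  0.287]
 [ 0.     0.     0.     1.   ]]
n 23 dp [4.0, -0.15, 0.0] turn [0.0, 0.0, -0.0728] | total [54.7, -60.75, 0.0] [0.0, 0.0, -1.676]
[[-0.402  0.916  0.     0.504]
 [ 0.916  0.402  0.     0.221]
 [ 0.     0.    -1.     0.34 ]
 [ 0.     0.     0.     1.   ]]
n 9 dp [-0.03, 0.17, 0.62] turn [-0.0239, -0.0445, -0.1076] | total [-0.36, 2.22, 5.35] [-0.215, -0.4, -0.968]
```

Emit:
move_arm(jaw=[8.5, 8.5, 8.5, 8.5, 8.5, 8.5, 8.5, 8.5, 8.5, 8.5, 8.5, 8.5], dp=[[0, 0, -3.62], [0, 0, -3.62], [0, 0, -3.62], [4, -0.15, 0], [4, -0.15, 0], [4, -0.15, 0], [4, -0.15, 0], [4, -0.15, 0], [4, -0.15, 0], [4, -0.15, 0], [4, -0.15, 0], [4, -0.15, 0]], turn=[[0, 0, 0], [0, 0, 0], [0, 0, 0], [0, 0, -0.0728], [0, 0, -0.0728], [0, 0, -0.0728], [0, 0, -0.0728], [0, 0, -0.0728], [0, 0, -0.0728], [0, 0, -0.0728], [0, 0, -0.0728], [0, 0, -0.0728]])

```text
time_s: 2.4
position: [0.4528, -0.3118, 0.3397]
tool_rot: [[0.567, 0.824, -0.0], [0.824, -0.567, 0.0], [0.0, -0.0, -1.0]]
ft_force: [0.7, -1.0, 0.1]
grip_width: 0.0849
gripper_force: 0.0
```

Emit:
move_arm(jaw=[8.5, 8.5, 8.5, 8.5, 8.5, 8.5, 8.5, 8.5, 8.5, 8.5, 8.5, 8.5], dp=[[4, -0.15, 0], [4, -0.15, 0], [4, -0.15, 0], [4, -0.15, 0], [4, -0.15, 0], [4, -0.15, 0], [4, -0.15, 0], [4, -0.15, 0], [4, -0.15, 0], [4, -0.15, 0], [4, -0.15, 0], [4, -0.15, 0]], turn=[[0, 0, -0.0728], [0, 0, -0.0728], [0, 0, -0.0728], [0, 0, -0.0728], [0, 0, -0.0728], [0, 0, -0.0728], [0, 0, -0.0728], [0, 0, -0.0728], [0, 0, -0.0728], [0, 0, -0.0728], [0, 0, -0.0728], [0, 0, -0.0728]])

```text
time_s: 3.4
position: [0.5294, 0.1473, 0.3397]
tool_rot: [[-0.267, 0.964, -0.0], [0.964, 0.267, 0.0], [0.0, -0.0, -1.0]]
ft_force: [0.9, 0.4, 0.2]
grip_width: 0.0851
gripper_force: 0.0
```

```bash
python3 - <<'E'
from plan import *
A=cur();print(A.round(3),observe()['time_s'])
B=bayR();R=toolR(B);c=np.array([.592,.215,.1415])
go(A,T(R,c+.16*B[:,2]))
E
```

```text
[[-0.267  0.964 -0.     0.529]
 [ 0.964  0.267  0.     0.147]
 [ 0.    -0.    -1.     0.34 ]
 [ 0.     0.     0.     1.   ]] 3.4
n 11 dp [0.66, 0.47, 0.39] turn [-0.0224, -0.0354, -0.1008] | total [7.75, 1.73, 5.32] [-0.246, -0.389, -1.109]
```

Emit:
move_arm(jaw=[8.5, 8.5, 8.5, 8.5, 8.5, 8.5, 8.5, 8.5, 8.5, 8.5, 8.5, 8.5], dp=[[0.66, 0.47, 0.39], [0.66, 0.47, 0.39], [0.66, 0.47, 0.39], [0.66, 0.47, 0.39], [0.66, 0.47, 0.39], [0.66, 0.47, 0.39], [0.66, 0.47, 0.39], [0.66, 0.47, 0.39], [0.66, 0.47, 0.39], [0.66, 0.47, 0.39], [0.66, 0.47, 0.39], [0, 0, 0]], turn=[[-0.0224, -0.0354, -0.1008], [-0.0224, -0.0354, -0.1008], [-0.0224, -0.0354, -0.1008], [-0.0224, -0.0354, -0.1008], [-0.0224, -0.0354, -0.1008], [-0.0224, -0.0354, -0.1008], [-0.0224, -0.0354, -0.1008], [-0.0224, -0.0354, -0.1008], [-0.0224, -0.0354, -0.1008], [-0.0224, -0.0354, -0.1008], [-0.0224, -0.0354, -0.1008], [0, 0, 0]])

```text
time_s: 4.4
position: [0.5245, 0.2256, 0.2849]
tool_rot: [[-0.893, 0.171, 0.415], [0.154, 0.985, -0.074], [-0.422, -0.002, -0.907]]
ft_force: [-0.2, -0.4, 0.3]
grip_width: 0.0849
gripper_force: 0.0
```

```bash
cat > face.py <<'E'
from plan import *
from m import plane
import sys
def look(fn,c,zlo,yaw=-9.9,n0=None,tilt=25):
    st=observe(); im,d=cams.get_image('wrist'); save(im,fn+'.png'); np.save(fn+'.npy',d); P=cloud('wrist',d,st)
    B=bayR(yaw,tilt); L=(P-c)@B   # bay-aligned coords about c
    m=(abs(L[...,2])<zlo)&(abs(L[...,0])<.075)&(abs(L[...,1])<.05)&(d>0)
    Q,cc,nn=plane(P[m]); 
    print('face',m.sum(),len(Q),'normal in bay',(B.T@nn).round(3),'off',((cc-c)@B).round(4))
    m2=(abs(L[...,2]-((cc-c)@B)[2])<.006)&m
    k,lab,stt,_=cv2.connectedComponentsWithStats(m2.astype(np.uint8)); j=1+stt[1:,4].argmax(); U=L[lab==j]
    r=cv2.minAreaRect((U[:,:2]*1000).astype(np.float32)); print('rect bay mm',np.round(r[0],1),np.round(r[1],1),round(r[2],2),'z',(np.median(U[:,2])*1000).round(1))
    return im,d,P,L
E
python3 - <<'E'
from face import *
look('w1',np.array([.592,.215,.1415]),.012)
print(cur().round(4),observe()['time_s'])
E
```

```text
face 6803 5129 normal in bay [-0.004 -0.003  1.   ] off [-0.0007  0.0026 -0.0003]
rect bay mm [0.5 2.6] [109.3  64. ] 0.15 z -0.3
[[-8.925e-01  1.764e-01  4.151e-01  5.254e-01]
 [ 1.600e-01  9.843e-01 -7.430e-02  2.252e-01]
 [-4.217e-01  1.000e-04 -9.067e-01  2.858e-01]
 [ 0.000e+00  0.000e+00  0.000e+00  1.000e+00]] 4.45
```

View pics/w1.png

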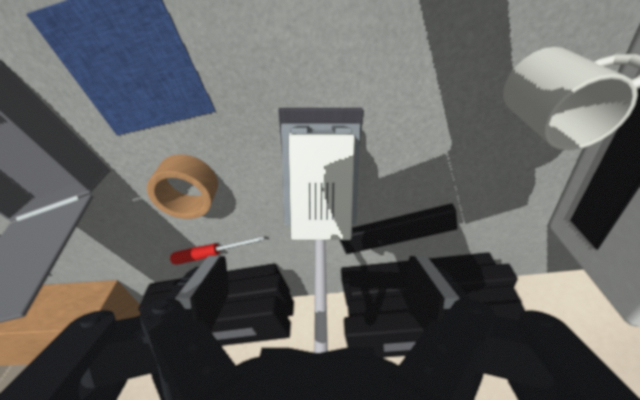

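The wrist view shows the top switch (290–355, 134–240), posts at (300,128) and (342,128), with the fingers well aligned to either side of it.

```bash
python3 - <<'E'
from face import *
c0=np.array([.592,.215,.1415]); B=bayR(); d=np.load('w1.npy')
st=observe(); P=cloud('wrist',d,st); L=(P-c0)@B*1000
m=(L[...,2]<-3)&(L[...,2]>-14)&(L[...,0]<-50)&(L[...,0]>-80)&(abs(L[...,1]-2.6)<40)&(d>0)
print('posts',m.sum(), np.percentile(L[m],[2,50,98],axis=0).round(1))
B2=bayR(-9.75); c=c0+B@[.0005,.0026,-.0003]; print('c',c)
np.save('c_top.npy',c)
A=cur(); G=T(toolR(B2),c-.031*B2[:,2])
H=T(toolR(B2),c+.04*B2[:,2])
go(A,H);go(H,G)
E
```

```text
posts 260 [[-59.1 -26.8 -13.5]
 [-55.3   4.1  -7.9]
 [-53.1  31.3  -6.2]]
c [0.59301832 0.21746158 0.14143942]
n 3 dp [-0.02, 0.13, 3.99] turn [-0.001, -0.0003, -0.0022] | total [-0.06, 0.42, 11.96] [-0.003, -0.001, -0.006]
n 2 dp [0.0, 0.0, 3.55] turn [-0.0, -0.0, -0.0] | total [0.0, 0.0, 7.1] [-0.0, -0.0, -0.0]
```

Emit:
move_arm(jaw=[8.5, 8.5, 8.5, 8.5, 8.5, 8.5, 8.5, 8.5], dp=[[-0.02, 0.14, 3.5], [-0.02, 0.14, 3.5], [-0.02, 0.14, 3.5], [0, 0, 3], [0, 0, 2.5], [0, 0, 2], [0, 0, 1.06], [0, 0, 0]], turn=[[-0.001, 0, -0.002], [-0.001, 0, -0.002], [-0.001, 0, -0.002], [0, 0, 0], [0, 0, 0], [0, 0, 0], [0, 0, 0], [0, 0, 0]])

```text
time_s: 5.12
position: [0.6076, 0.2145, 0.1118]
tool_rot: [[-0.894, 0.172, 0.414], [0.156, 0.985, -0.073], [-0.42, -0.0, -0.907]]
ft_force: [-0.6, -1.0, 0.4]
grip_width: 0.0849
gripper_force: 0.0
```

```bash
python3 - <<'E'
from face import *
c=np.load('c_top.npy'); B=bayR(-9.75); A=cur()
print('tcp in bay about top face mm',((A[:3,3]-c)@B*1000).round(1), (B.T@-A[:3,2]).round(3), observe()['ft_force'],observe()['time_s'])
go(A,T(toolR(B),c-.031*B[:,2]))
E
```

```text
tcp in bay about top face mm [  1.   -0.4 -33.1] [0.002 0.001 1.   ] [-0.62937905 -0.98516554  0.43024113] 5.1167
n 1 dp [0.1, 0.04, -0.21] turn [-0.0015, -0.0025, -0.0023] | total [0.1, 0.04, -0.21] [-0.001, -0.002, -0.002]
```

Emit:
move_arm(jaw=[8.5, 6, 6, 6, 6, 6, 6, 6], dp=[[0.1, 0, -0.2], [0, 0, 0], [0, 0, 0], [0, 0, 0], [0, 0, 0], [0, 0, 0], [0, 0, 0], [0, 0, 0]], turn=[[0, 0, 0], [0, 0, 0], [0, 0, 0], [0, 0, 0], [0, 0, 0], [0, 0, 0], [0, 0, 0], [0, 0, 0]], force=50)

```text
time_s: 5.78
position: [0.6054, 0.2159, 0.1173]
tool_rot: [[-0.892, 0.169, 0.42], [0.153, 0.986, -0.071], [-0.426, 0.001, -0.905]]
ft_force: [-3.0, -1.6, 6.1]
grip_width: 0.063
gripper_force: 54.2
```

```bash
python3 - <<'E'
from face import *
c=np.load('c_top.npy'); B=bayR(-9.75); A=cur()
print('tcp mm',((A[:3,3]-c)@B*1000).round(1))
st=observe();im,d=cams.get_image('side'); save(cv2.resize(im[90:180,270:430],None,fx=5,fy=5),'s_grip.png')
E
```

```text
tcp mm [  1.1   0.5 -27.1]
```

View pics/s_grip.png

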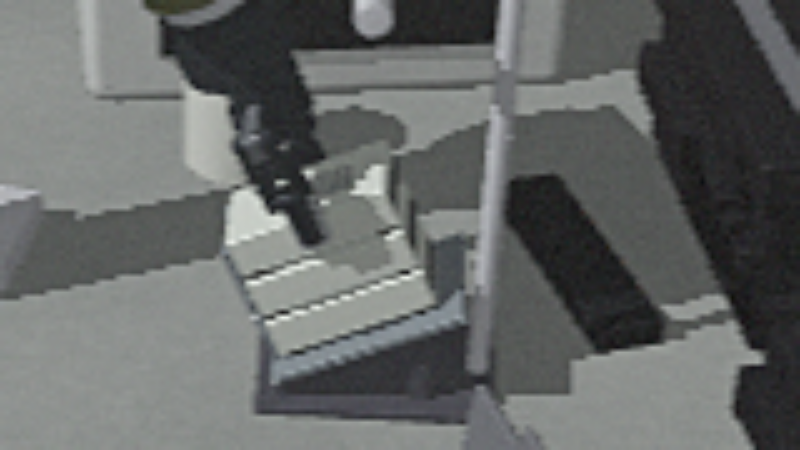

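The fingertips end just above the gap line (315,245) under the top switch, so only the top one is held. I'll lift a little and check.

Emit:
move_arm(jaw=[6, 6, 6, 6, 6], dp=[[0, 0, -0.4], [0, 0, -0.8], [0, 0, -0.8], [0, 0, -1], [0, 0, 0]], turn=[[0, 0, 0], [0, 0, 0], [0, 0, 0], [0, 0, 0], [0, 0, 0]])

```text
time_s: 6.25
position: [0.5922, 0.2182, 0.1444]
tool_rot: [[-0.892, 0.169, 0.419], [0.153, 0.986, -0.07], [-0.424, 0.001, -0.905]]
ft_force: [0.4, 0.4, -3.8]
grip_width: 0.063
gripper_force: 58.1
```

```bash
python3 - <<'E'
from face import *
c=np.load('c_top.npy'); B=bayR(-9.75); A=cur()
print('tcp mm',((A[:3,3]-c)@B*1000).round(1),'z',(B.T@-A[:3,2]).round(3))
im,d=cams.get_image('side'); save(cv2.resize(im[90:180,270:430],None,fx=5,fy=5),'s_lift.png')
E
```

```text
tcp mm [0.4 0.6 3. ] z [-0.002 -0.001  1.   ]
```

View pics/s_lift.png

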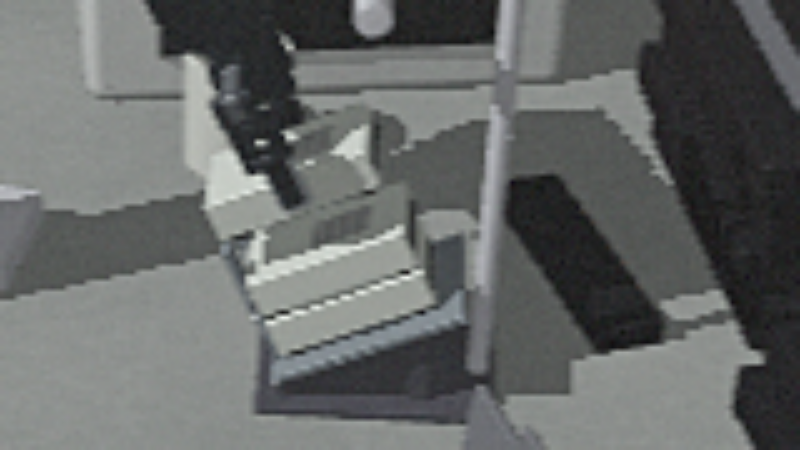

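```bash
python3 - <<'E'
from face import *
A=cur(); U=A.copy(); U[:3,3]-=.08*A[:3,2]
R=toolR(bayR(2,0)); H=T(R,[.478,.006,.09]); G=T(R,[.478,.006,.012])
go(A,U);go(U,H);go(H,G)
E
```

```text
n 2 dp [-0.0, 0.0, -4.0] turn [-0.0, -0.0, -0.0] | total [0.0, 0.0, -8.0] [-0.0, -0.0, -0.0]
n 7 dp [1.33, -3.17, 1.55] turn [-0.0063, 0.0623, -0.0287] | total [9.22, -22.84, 9.56] [-0.044, 0.436, -0.201]
n 2 dp [0.0, -0.0, 3.9] turn [0.0, 0.0, -0.0] | total [0.0, -0.0, 7.8] [0.0, 0.0, -0.0]
```

Emit:
move_arm(jaw=[6, 6, 6, 6, 6, 6, 6, 6, 6, 6, 6], dp=[[0, 0, -2.5], [0, 0, -3], [0, 0, -2.5], [1.33, -3.17, 1.55], [1.33, -3.17, 1.55], [1.33, -3.17, 1.55], [1.33, -3.17, 1.55], [1.33, -3.17, 1.55], [1.33, -3.17, 1.55], [1.33, -3.17, 1.55], [0, 0, 0]], turn=[[0, 0, 0], [0, 0, 0], [0, 0, 0], [-0.0063, 0.0623, -0.0287], [-0.0063, 0.0623, -0.0287], [-0.0063, 0.0623, -0.0287], [-0.0063, 0.0623, -0.0287], [-0.0063, 0.0623, -0.0287], [-0.0063, 0.0623, -0.0287], [-0.0063, 0.0623, -0.0287], [0, 0, 0]])

```text
time_s: 7.22
position: [0.4768, 0.0018, 0.0866]
tool_rot: [[-0.999, -0.031, -0.008], [-0.031, 1.0, 0.0], [0.008, 0.0, -1.0]]
ft_force: [0.4, 0.3, -3.8]
grip_width: 0.0625
gripper_force: 58.0
```

```bash
python3 - <<'E'
from face import *
A=cur(); print(A.round(3),observe()['ft_force'].round(1) if hasattr(observe()['ft_force'],'round') else observe()['ft_force'])
R=toolR(bayR(2,0)); go(A,T(R,[.478,.006,.012]),2)
E
```

```text
[[-0.999 -0.031 -0.008  0.477]
 [-0.031  1.     0.     0.002]
 [ 0.008  0.    -1.     0.087]
 [ 0.     0.     0.     1.   ]] [ 0.4  0.3 -3.8]
n 2 dp [-0.09, 0.21, 3.73] turn [0.0002, -0.0042, -0.0018] | total [-0.19, 0.41, 7.46] [0.0, -0.008, -0.004]
```

Emit:
move_arm(jaw=[6, 6, 6, 6, 6, 6], dp=[[-0.1, 0.2, 3], [-0.1, 0.2, 2.5], [0, 0, 1.5], [0, 0, 0.4], [0, 0, 0.2], [0, 0, 0]], turn=[[0, -0.004, -0.002], [0, -0.004, -0.002], [0, 0, 0], [0, 0, 0], [0, 0, 0], [0, 0, 0]])

```text
time_s: 7.72
position: [0.4809, 0.0102, 0.0137]
tool_rot: [[-0.999, -0.039, 0.008], [-0.039, 0.999, 0.0], [-0.008, -0.0, -1.0]]
ft_force: [0.5, 0.3, -3.3]
grip_width: 0.0633
gripper_force: 57.9
```

Emit:
move_arm(jaw=[6, 6, 6], dp=[[0, 0, 0.25], [0, 0, 0.2], [0, 0, 0]], turn=[[0, 0, 0], [0, 0, 0], [0, 0, 0]])

```text
time_s: 7.97
position: [0.4808, 0.0101, 0.0091]
tool_rot: [[-0.999, -0.038, 0.008], [-0.038, 0.999, -0.0], [-0.008, -0.0, -1.0]]
ft_force: [-0.3, 0.3, -3.0]
grip_width: 0.0632
gripper_force: 58.0
```

Emit:
move_arm(jaw=[6, 6, 6], dp=[[0, 0, 0.15], [0, 0, 0.15], [0, 0, 0]], turn=[[0, 0, 0], [0, 0, 0], [0, 0, 0]])

```text
time_s: 8.22
position: [0.481, 0.0101, 0.0085]
tool_rot: [[-0.999, -0.038, 0.01], [-0.038, 0.999, -0.0], [-0.01, -0.001, -1.0]]
ft_force: [-7.5, 0.7, 31.7]
grip_width: 0.063
gripper_force: 62.4
```

Emit:
move_arm(jaw=[6, 8.5, 8.5, 8.5, 8.5, 8.5, 8.5, 8.5], dp=[[0, 0, -0.2], [0, 0, 0], [0, 0, 0], [0, 0, 0], [0, 0, -1.5], [0, 0, -3.5], [0, 0, -4], [0, 0, -4]], turn=[[0, 0, 0], [0, 0, 0], [0, 0, 0], [0, 0, 0], [0, 0, 0], [0, 0, 0], [0, 0, 0], [0, 0, 0]])

```text
time_s: 8.88
position: [0.4791, 0.0102, 0.139]
tool_rot: [[-0.999, -0.038, 0.006], [-0.038, 0.999, 0.001], [-0.006, 0.0, -1.0]]
ft_force: [-0.2, -0.2, -0.1]
grip_width: 0.0851
gripper_force: 0.0
```

```bash
python3 - <<'E'
from face import *
A=cur(); c=np.load('c_top.npy'); B=bayR(-9.75)
print(A[:3,3].round(4))
look('matcheck',np.array([.479,.008,.035]),.012,0,tilt=0)
go(A,T(toolR(B),c+.128*B[:,2]))
E
```

```text
[0.4791 0.0102 0.139 ]
face 9566 7889 normal in bay [-0.002 -0.001  1.   ] off [-0.0024  0.0014  0.0009]
rect bay mm [0.3 1.6] [109.6  64.2] 2.21 z 1.0
n 7 dp [-1.03, 3.11, -1.56] turn [0.0066, -0.0613, 0.0293] | total [-6.95, 21.4, -11.8] [0.046, -0.429, 0.205]
```

Emit:
move_arm(jaw=[8.5, 8.5, 8.5, 8.5, 8.5, 8.5, 8.5, 8.5, 8.5], dp=[[-1.03, 3.11, -1.56], [-1.03, 3.11, -1.56], [-1.03, 3.11, -1.56], [-1.03, 3.11, -1.56], [-1.03, 3.11, -1.56], [-1.03, 3.11, -1.56], [-1.03, 3.11, -1.56], [0, 0, 0], [0, 0, 0]], turn=[[0.0066, -0.0613, 0.0293], [0.0066, -0.0613, 0.0293], [0.0066, -0.0613, 0.0293], [0.0066, -0.0613, 0.0293], [0.0066, -0.0613, 0.0293], [0.0066, -0.0613, 0.0293], [0.0066, -0.0613, 0.0293], [0, 0, 0], [0, 0, 0]])

```text
time_s: 9.68
position: [0.5399, 0.228, 0.2564]
tool_rot: [[-0.893, 0.166, 0.419], [0.15, 0.986, -0.07], [-0.425, 0.0, -0.905]]
ft_force: [-0.7, -0.4, -0.6]
grip_width: 0.085
gripper_force: 0.0
```

```bash
python3 - <<'E'
from face import *
c=np.load('c_top.npy'); B=bayR(-9.9); cm=c-.032*B[:,2]
look('w_mid',cm,.010)
A=cur();B=bayR(-9.75); print('tcp rel mid mm',((A[:3,3]-cm)@B*1000).round(1))
go(A,T(toolR(B),cm-.029*B[:,2]))
E
```

```text
face 6591 5265 normal in bay [-0.003 -0.002  1.   ] off [-0.0023 -0.0025  0.    ]
rect bay mm [-0.3 -2.6] [108.8  64. ] 0.15 z 0.1
tcp rel mid mm [-7.000e-01  1.000e-01  1.583e+02]
n 5 dp [-0.01, -0.0, 3.75] turn [0.0, 0.0001, 0.0003] | total [-0.06, -0.01, 18.73] [0.0, 0.0, 0.002]
```

Emit:
move_arm(jaw=[8.5, 8.5, 8.5, 8.5, 8.5, 8.5, 8.5], dp=[[0, -0.25, 3.8], [0, 0, 3.8], [0, 0, 3.5], [0, 0, 3], [0, 0, 2.5], [0, 0, 1.9], [0, 0, 0]], turn=[[0, 0, 0], [0, 0, 0], [0, 0, 0], [0, 0, 0], [0, 0, 0], [0, 0, 0], [0, 0, 0]])

```text
time_s: 10.32
position: [0.6165, 0.2079, 0.0837]
tool_rot: [[-0.895, 0.172, 0.411], [0.155, 0.985, -0.075], [-0.417, -0.003, -0.909]]
ft_force: [0.0, -1.4, -0.4]
grip_width: 0.0851
gripper_force: 0.0
```

```bash
python3 - <<'E'
from face import *
c=np.load('c_top.npy'); B=bayR(-9.75); cm=c+B@[-.0003,-.0026,-.032]; np.save('c_mid.npy',cm)
A=cur(); print('tcp rel mid mm',((A[:3,3]-cm)@B*1000).round(1), observe()['ft_force'])
go(A,T(toolR(B),cm-.028*B[:,2]))
E
```

```text
tcp rel mid mm [ -1.6  -2.9 -30.8] [ 0.00357181 -1.39283557 -0.42201547]
n 1 dp [-0.16, 0.29, -0.28] turn [-0.0041, -0.0059, -0.0016] | total [-0.16, 0.29, -0.28] [-0.004, -0.006, -0.002]
```

Emit:
move_arm(jaw=[8.5, 8.5, 8.5], dp=[[-0.1, 0.15, -0.2], [0, 0, 0], [0, 0, 0]], turn=[[0, -0.003, 0], [0, 0, 0], [0, 0, 0]])

```text
time_s: 10.57
position: [0.6177, 0.2121, 0.0927]
tool_rot: [[-0.89, 0.169, 0.423], [0.154, 0.986, -0.072], [-0.429, 0.001, -0.903]]
ft_force: [-0.3, 0.4, -0.1]
grip_width: 0.0852
gripper_force: 0.0
```

```bash
python3 - <<'E'
from face import *
B=bayR(-9.75); cm=np.load('c_mid.npy')
A=cur(); print('tcp rel mid mm',((A[:3,3]-cm)@B*1000).round(1))
go(A,T(toolR(B),cm-.028*B[:,2]))
E
```

```text
tcp rel mid mm [  2.5   1.4 -22.8]
n 1 dp [0.26, -0.15, 0.52] turn [0.0009, 0.007, -0.0005] | total [0.26, -0.15, 0.52] [0.001, 0.007, -0.001]
```

Emit:
move_arm(jaw=[8.5, 8.5, 8.5, 6, 6, 6, 6, 6, 6, 6], dp=[[0.25, -0.15, 0.5], [0, 0, 0], [0, 0, 0], [0, 0, 0], [0, 0, 0], [0, 0, 0], [0, 0, 0], [0, 0, 0], [0, 0, 0], [0, 0, 0]], turn=[[0, 0.006, 0], [0, 0, 0], [0, 0, 0], [0, 0, 0], [0, 0, 0], [0, 0, 0], [0, 0, 0], [0, 0, 0], [0, 0, 0], [0, 0, 0]])

```text
time_s: 11.4
position: [0.617, 0.2108, 0.0859]
tool_rot: [[-0.894, 0.169, 0.416], [0.154, 0.986, -0.071], [-0.422, 0.0, -0.907]]
ft_force: [-4.9, 0.7, 5.8]
grip_width: 0.0628
gripper_force: 55.5
```

Emit:
move_arm(jaw=[6, 6, 6, 6, 6], dp=[[0, 0, -0.4], [0, 0, -0.8], [0, 0, -0.8], [0, 0, -1], [0, 0, 0]], turn=[[0, 0, 0], [0, 0, 0], [0, 0, 0], [0, 0, 0], [0, 0, 0]])

```text
time_s: 11.82
position: [0.6042, 0.2132, 0.1146]
tool_rot: [[-0.893, 0.169, 0.417], [0.154, 0.986, -0.071], [-0.423, 0.001, -0.906]]
ft_force: [0.3, 0.8, -3.3]
grip_width: 0.0629
gripper_force: 57.8
```

```bash
python3 - <<'E'
from face import *
B=bayR(-9.75); cm=np.load('c_mid.npy')
A=cur(); print('tcp rel mid mm',((A[:3,3]-cm)@B*1000).round(1))
im,d=cams.get_image('side'); save(cv2.resize(im[90:180,270:430],None,fx=5,fy=5),'s_lift2.png')
E
```

```text
tcp rel mid mm [-0.4  0.3  2.7]
```

View pics/s_lift2.png

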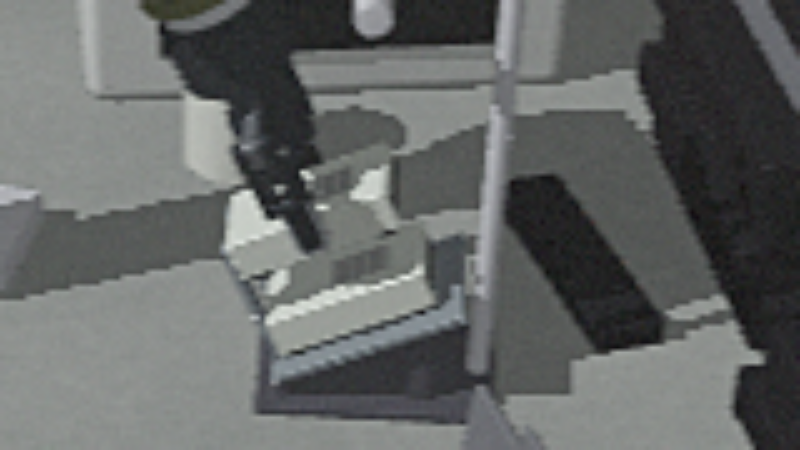

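Only the bottom switch stays on the slope; the middle one is held (300,200). Now the case pose from the first pictures.

```bash
python3 - <<'E'
from face import *
for n in ['top','side']:
    d=np.load(n+'0.npy');P=cloud(n,d)
    roi=(P[...,0]>.42)&(P[...,0]<.66)&(P[...,1]>-.33)&(P[...,1]<-.09)&(d>0)
    m=roi&(P[...,2]>.049)&(P[...,2]<.060)
    k,l,s,_=cv2.connectedComponentsWithStats(m.astype(np.uint8),connectivity=8)
    m=roi&(P[...,2]>.046)&(P[...,2]<.062)&(P[...,0]<.63)
    r=cv2.minAreaRect((P[m][:,:2]*1000).astype(np.float32));print(n,'rim',m.sum(),np.round(r[0],1),np.round(r[1],1),round(r[2],1))
    f=roi&(P[...,2]>.000)&(P[...,2]<.012)&(abs(P[...,0]-.535)<.07)&(abs(P[...,1]+.21)<.07)
    print('floor z',np.median(P[f][:,2]))
    li=roi&(P[...,2]>.09)|((P[...,0]>.6)&(P[...,0]<.72)&(P[...,1]>-.29)&(P[...,1]<-.08)&(P[...,2]>.09)&(P[...,2]<.25))
    Q,c,nn=__import__('m').plane(P[li]);print('lid',len(Q),c.round(3),nn.round(3),'yaw',np.degrees(np.arctan2(-nn[1]*np.sign(nn[0]),-nn[0]*np.sign(nn[0])))%180, 'zmax',P[li][:,2].max())
A=cur(); U=A.copy(); U[:3,3]-=.13*A[:3,2]
R=toolR(bayR(10,0)); H=T(R,[.53,-.21,.25]);
go(A,U);go(U,H)
E
```

```text
top rim 333 [ 543.2 -203.1] [172.3 160.1] 10.7
floor z 0.005311421800455962
lid 766 [ 0.642 -0.184  0.164] [-0.97  -0.185  0.157] yaw 10.793913394140333 zmax 0.23854927143402982
side rim 689 [ 541.6 -204.4] [173.2 166.4] 10.8
floor z 0.0056858470083650525
lid 1010 [ 0.641 -0.19   0.162] [-0.97  -0.186  0.156] yaw 10.852827247499903 zmax 0.23855194836360094
n 4 dp [-0.0, -0.0, -3.25] turn [0.0, -0.0, 0.0] | total [0.0, -0.0, -13.0] [0.0, -0.0, 0.0]
n 11 dp [0.1, -3.95, -0.15] turn [-0.0068, 0.0392, -0.0308] | total [-5.63, -42.94, 0.55] [-0.074, 0.431, -0.339]
```

Emit:
move_arm(jaw=[6, 6, 6, 6, 6, 6, 6, 6], dp=[[0, 0, -3], [0, 0, -3.5], [0, 0, -3.5], [0, 0, -3], [0.1, -3.95, -0.15], [0.1, -3.95, -0.15], [0.1, -3.95, -0.15], [0.1, -3.95, -0.15]], turn=[[0, 0, 0], [0, 0, 0], [0, 0, 0], [0, 0, 0], [-0.0068, 0.0392, -0.0308], [-0.0068, 0.0392, -0.0308], [-0.0068, 0.0392, -0.0308], [-0.0068, 0.0392, -0.0308]])

```text
time_s: 12.53
position: [0.5238, 0.0653, 0.2357]
tool_rot: [[-0.962, 0.042, 0.27], [0.036, 0.999, -0.027], [-0.271, -0.017, -0.962]]
ft_force: [2.0, -0.5, -3.4]
grip_width: 0.0629
gripper_force: 63.2
```

```bash
python3 - <<'E'
from face import *
A=cur(); print(A.round(3))
go(A,T(toolR(bayR(10.75,0)),[.535,-.205,.20]))
E
```

```text
[[-0.962  0.042  0.27   0.524]
 [ 0.036  0.999 -0.027  0.065]
 [-0.271 -0.017 -0.962  0.236]
 [ 0.     0.     0.     1.   ]]
n 7 dp [0.15, -3.86, 0.55] turn [-0.0068, 0.0388, -0.0323] | total [-1.08, -26.89, 4.48] [-0.048, 0.271, -0.226]
```

Emit:
move_arm(jaw=[6, 6, 6, 6, 6, 6, 6, 6, 6, 6], dp=[[0.15, -3.86, 0.55], [0.15, -3.86, 0.55], [0.15, -3.86, 0.55], [0.15, -3.86, 0.55], [0.15, -3.86, 0.55], [0.15, -3.86, 0.55], [0.15, -3.86, 0.55], [0, 0, 0], [0, 0, 0], [0, 0, 0]], turn=[[-0.0068, 0.0388, -0.0323], [-0.0068, 0.0388, -0.0323], [-0.0068, 0.0388, -0.0323], [-0.0068, 0.0388, -0.0323], [-0.0068, 0.0388, -0.0323], [-0.0068, 0.0388, -0.0323], [-0.0068, 0.0388, -0.0323], [0, 0, 0], [0, 0, 0], [0, 0, 0]])

```text
time_s: 13.37
position: [0.5351, -0.2036, 0.2]
tool_rot: [[-0.983, -0.183, 0.001], [-0.183, 0.983, -0.0], [-0.001, -0.0, -1.0]]
ft_force: [-0.0, -0.3, -2.8]
grip_width: 0.063
gripper_force: 63.2
```

```bash
python3 - <<'E'
from face import *
A=cur(); print(A.round(3))
go(A,T(toolR(bayR(10.75,0)),[.535,-.205,.02]))
E
```

```text
[[-0.983 -0.183  0.001  0.535]
 [-0.183  0.983 -0.    -0.204]
 [-0.001 -0.    -1.     0.2  ]
 [ 0.     0.     0.     1.   ]]
n 5 dp [0.01, -0.03, 3.6] turn [-0.0001, 0.0003, -0.0007] | total [0.07, -0.13, 18.0] [-0.0, 0.001, -0.004]
```

Emit:
move_arm(jaw=[6, 6, 6, 6, 6, 6, 6, 6, 6, 6], dp=[[0, -0.1, 2.5], [0, 0, 3.5], [0, 0, 3.5], [0, 0, 3.5], [0, 0, 3], [0, 0, 1.5], [0, 0, 0.5], [0, 0, 0.3], [0, 0, 0], [0, 0, 0]], turn=[[0, 0, 0], [0, 0, 0], [0, 0, 0], [0, 0, 0], [0, 0, 0], [0, 0, 0], [0, 0, 0], [0, 0, 0], [0, 0, 0], [0, 0, 0]])

```text
time_s: 14.2
position: [0.5368, -0.2053, 0.019]
tool_rot: [[-0.983, -0.184, 0.004], [-0.184, 0.983, -0.003], [-0.004, -0.003, -1.0]]
ft_force: [-0.4, -0.1, -2.9]
grip_width: 0.0628
gripper_force: 63.0
```

Emit:
move_arm(jaw=[6, 6, 6, 6, 6], dp=[[0, 0, 0.35], [0, 0, 0.25], [0, 0, 0.15], [0, 0, 0], [0, 0, 0]], turn=[[0, 0, 0], [0, 0, 0], [0, 0, 0], [0, 0, 0], [0, 0, 0]])

```text
time_s: 14.62
position: [0.5362, -0.2054, 0.0102]
tool_rot: [[-0.983, -0.183, 0.003], [-0.183, 0.983, -0.001], [-0.002, -0.002, -1.0]]
ft_force: [0.6, 0.3, -1.5]
grip_width: 0.0629
gripper_force: 63.5
```

Emit:
move_arm(jaw=[6, 8.2, 8.2, 8.2, 8.2, 8.2, 8.2, 8.2, 8.2, 8.2, 8.2, 8.2], dp=[[0, 0, 0.05], [0, 0, 0], [0, 0, 0], [0, 0, 0], [0, 0, -1.5], [0, 0, -3], [0, 0, -3.5], [0, 0, -3.5], [0, 0, -3.5], [0, 0, -3], [0, 0, 0], [0, 0, 0]], turn=[[0, 0, 0], [0, 0, 0], [0, 0, 0], [0, 0, 0], [0, 0, 0], [0, 0, 0], [0, 0, 0], [0, 0, 0], [0, 0, 0], [0, 0, 0], [0, 0, 0], [0, 0, 0]])

```text
time_s: 15.62
position: [0.5361, -0.2054, 0.191]
tool_rot: [[-0.983, -0.183, 0.005], [-0.183, 0.983, -0.003], [-0.005, -0.004, -1.0]]
ft_force: [-0.3, -0.2, -1.8]
grip_width: 0.0818
gripper_force: 0.0
```

```bash
python3 - <<'E'
from face import *
look('w_case',np.array([.536,-.205,.037]),.008,10.75,tilt=0)
A=cur(); print(A.round(3))
# re-grasp pose of top switch on mat
R=toolR(bayR(2.2,0)); H=T(R,[.4793,.0096,.12]); go(A,H)
E
```

```text
face 6823 5486 normal in bay [-0.002 -0.001  1.   ] off [-0.0006 -0.0008  0.001 ]
rect bay mm [ 2.1 -0.9] [ 64.  109.5] 89.79 z 1.0
[[-0.983 -0.183  0.002  0.535]
 [-0.183  0.983 -0.001 -0.205]
 [-0.002 -0.002 -1.     0.189]
 [ 0.     0.     0.     1.   ]]
n 6 dp [0.49, 3.67, 1.15] turn [-0.0003, 0.0004, 0.0243] | total [1.6, 22.14, 6.89] [-0.002, 0.002, 0.146]
```

Emit:
move_arm(jaw=[8.5, 8.5, 8.5, 8.5, 8.5, 8.5, 8.5, 8.5, 8.5], dp=[[0.49, 3.67, 1.15], [0.49, 3.67, 1.15], [0.49, 3.67, 1.15], [0.49, 3.67, 1.15], [0.49, 3.67, 1.15], [0.49, 3.67, 1.15], [0, 0, 0], [0, 0, 0], [0, 0, 0]], turn=[[0, 0, 0.0243], [0, 0, 0.0243], [0, 0, 0.0243], [0, 0, 0.0243], [0, 0, 0.0243], [0, 0, 0.0243], [0, 0, 0], [0, 0, 0], [0, 0, 0]])

```text
time_s: 16.42
position: [0.4795, 0.0093, 0.1195]
tool_rot: [[-0.999, -0.039, 0.001], [-0.039, 0.999, -0.001], [-0.001, -0.001, -1.0]]
ft_force: [-0.6, -0.8, 0.7]
grip_width: 0.0852
gripper_force: 0.0
```

```bash
python3 - <<'E'
from face import *
A=cur(); print(A.round(4))
look('w_mat2',np.array([.4793,.0096,.036]),.010,2.2,tilt=0)
go(A,T(toolR(bayR(2.2,0)),[.4793,.0096,.0095]))
E
```

```text
[[-0.9992 -0.0392  0.0011  0.4795]
 [-0.0392  0.9992 -0.0012  0.0093]
 [-0.0011 -0.0012 -1.      0.1195]
 [ 0.      0.      0.      1.    ]]
face 11057 9212 normal in bay [-0.002 -0.001  1.   ] off [-0.0029 -0.0003 -0.    ]
rect bay mm [ 0.  -0.1] [109.7  64.2] 0.01 z 0.0
n 3 dp [0.01, 0.01, 3.67] turn [-0.0004, 0.0004, 0.0003] | total [0.03, 0.05, 11.0] [-0.001, 0.001, 0.001]
```

Emit:
move_arm(jaw=[8.5, 8.5, 8.5, 8.5, 8.5, 8.5, 8.5], dp=[[0, 0.05, 3], [0, 0, 3.5], [0, 0, 2.5], [0, 0, 1.3], [0, 0, 0.6], [0, 0, 0], [0, 0, 0]], turn=[[0, 0, 0], [0, 0, 0], [0, 0, 0], [0, 0, 0], [0, 0, 0], [0, 0, 0], [0, 0, 0]])

```text
time_s: 17.05
position: [0.4804, 0.0091, 0.0116]
tool_rot: [[-0.999, -0.038, 0.003], [-0.038, 0.999, -0.001], [-0.003, -0.002, -1.0]]
ft_force: [0.3, -0.0, -0.3]
grip_width: 0.0852
gripper_force: 0.0
```

Emit:
move_arm(jaw=[6, 6, 6, 6, 6, 6, 6], dp=[[0, 0, 0], [0, 0, 0], [0, 0, 0], [0, 0, 0], [0, 0, 0], [0, 0, 0], [0, 0, 0]], turn=[[0, 0, 0], [0, 0, 0], [0, 0, 0], [0, 0, 0], [0, 0, 0], [0, 0, 0], [0, 0, 0]])

```text
time_s: 17.63
position: [0.4804, 0.0096, 0.0125]
tool_rot: [[-0.999, -0.038, 0.005], [-0.039, 0.999, -0.002], [-0.005, -0.002, -1.0]]
ft_force: [-1.9, -0.8, 6.7]
grip_width: 0.063
gripper_force: 55.0
```

```bash
python3 - <<'E'
from face import *
# low switch: measure from w_mid? no, use fresh top view later; print poses
A=cur(); print(A.round(4))
S=T(bayR(2.2,0),[.4793,.0096,.036]); G=np.linalg.inv(A)@S; np.save('G.npy',G); print(G.round(4))
U=A.copy(); U[2,3]=.13
c=np.load('c_top.npy'); B=bayR(-9.75)
H=T(toolR(B),c+.13*B[:,2])
go(U,H)
E
```

```text
[[-0.9992 -0.0385  0.0048  0.4804]
 [-0.0385  0.9993 -0.002   0.0096]
 [-0.0047 -0.0022 -1.      0.0125]
 [ 0.      0.      0.      1.    ]]
[[-1.00e+00 -1.00e-04 -4.70e-03  1.00e-03]
 [-1.00e-04  1.00e+00 -2.20e-03 -0.00e+00]
 [ 4.70e-03 -2.20e-03 -1.00e+00 -2.35e-02]
 [ 0.00e+00  0.00e+00  0.00e+00  1.00e+00]]
n 7 dp [-1.03, 3.12, -1.73] turn [0.0063, -0.0614, 0.0294] | total [-6.74, 21.45, -12.94] [0.044, -0.43, 0.206]
```

Emit:
move_arm(jaw=[6, 6, 6, 6, 6, 6], dp=[[0, 0, -1], [0, 0, -3], [0, 0, -4], [0, 0, -3.7], [0, 0, 0], [0, 0, 0]], turn=[[0, 0, 0], [0, 0, 0], [0, 0, 0], [0, 0, 0], [0, 0, 0], [0, 0, 0]])

```text
time_s: 18.13
position: [0.48, 0.01, 0.1298]
tool_rot: [[-0.999, -0.039, 0.007], [-0.039, 0.999, -0.002], [-0.007, -0.002, -1.0]]
ft_force: [0.2, 0.0, -4.4]
grip_width: 0.063
gripper_force: 57.6
```

```bash
cat > low.py <<'E'
from face import *
c=np.load('c_top.npy'); B=bayR(-9.75)
def low(h,tag):
    cl=c-h*B[:,2]
    for n in ['top','side']:
        im,d=cams.get_image(n); P=cloud(n,d); L=(P-cl)@B*1000
        m=(abs(L[...,2])<6)&(abs(L[...,0])<70)&(abs(L[...,1])<45)&(d>0)&(im.min(-1)>110)
        k,lab,s,_=cv2.connectedComponentsWithStats(m.astype(np.uint8)); j=1+s[1:,4].argmax(); U=L[lab==j]
        r=cv2.minAreaRect(U[:,:2].astype(np.float32)); print(tag,n,len(U),np.round(r[0],1),np.round(r[1],1),round(r[2],1),'z',np.median(U[:,2]).round(1),'pct',np.percentile(U[:,:2],[2,98],axis=0).round(1).tolist())
E
python3 - <<'E'
from low import *
low(.064,'low')
# same estimator on the initial top switch, for bias
for n in ['top','side']:
    d=np.load(n+'0.npy'); P=cloud(n,d); L=(P-c)@B*1000
    m=(abs(L[...,2])<6)&(abs(L[...,0])<70)&(abs(L[...,1])<45)&(d>0); U=L[m]; print('top0',n,np.percentile(U[:,:2],[2,98],axis=0).round(1).tolist())
A=cur(); print(A.round(4)); H=T(toolR(B),c+.10*B[:,2]); go(A,H)
E
```

```text
low top 590 [-2.6 -3.4] [111.8  65. ] 0.0 z -0.4 pct [[-54.3, -35.1], [47.8, 26.9]]
low side 381 [-2.9 -4.1] [109.5  72.2] 0.9 z 0.6 pct [[-52.3, -38.6], [51.0, 28.4]]
top0 top [[-53.5, -32.3], [50.7, 30.3]]
top0 side [[-55.4, -35.4], [51.5, 28.8]]
[[-9.993e-01 -3.860e-02  5.000e-04  4.787e-01]
 [-3.860e-02  9.993e-01 -8.000e-04  1.020e-02]
 [-5.000e-04 -8.000e-04 -1.000e+00  1.272e-01]
 [ 0.000e+00  0.000e+00  0.000e+00  1.000e+00]]
n 7 dp [-1.16, 3.09, -1.34] turn [0.0064, -0.062, 0.0294] | total [-8.1, 21.14, -10.5] [0.045, -0.434, 0.206]
```

Emit:
move_arm(jaw=[6, 6, 6, 6, 6, 6, 6, 6, 6], dp=[[-1.16, 3.09, -1.34], [-1.16, 3.09, -1.34], [-1.16, 3.09, -1.34], [-1.16, 3.09, -1.34], [-1.16, 3.09, -1.34], [-1.16, 3.09, -1.34], [-1.16, 3.09, -1.34], [0, 0, 0], [0, 0, 0]], turn=[[0.0064, -0.062, 0.0294], [0.0064, -0.062, 0.0294], [0.0064, -0.062, 0.0294], [0.0064, -0.062, 0.0294], [0.0064, -0.062, 0.0294], [0.0064, -0.062, 0.0294], [0.0064, -0.062, 0.0294], [0, 0, 0], [0, 0, 0]])

```text
time_s: 18.98
position: [0.5511, 0.2257, 0.2308]
tool_rot: [[-0.895, 0.166, 0.415], [0.15, 0.986, -0.071], [-0.421, -0.002, -0.907]]
ft_force: [0.3, -0.8, -4.2]
grip_width: 0.0631
gripper_force: 57.9
```

```bash
cat > rel.py <<'E'
from low import *
G=np.load('G.npy')
def rel(S=None):
    A=cur(); S=A@G; print('switch top-face vs target(low) mm',((S[:3,3]-(c+B@[0,-.0025,-.032]))@B*1000).round(1),'rot',np.degrees(Ro.from_matrix(B.T@S[:3,:3]).as_rotvec()).round(2),'ft bay',(B.T@np.array(observe()['ft_force'])).round(1),observe()['time_s'])
    return A
def tgt(x,y,z): return T(B,c+B@np.array([x,y-2.5,z-32])/1000)@np.linalg.inv(G)
E
python3 - <<'E'
from rel import *
A=rel(); go(A,tgt(6,0,15)); go(A,tgt(6,0,3))
im,d=cams.get_image('wrist'); save(im,'w_hold.png')
E
```

```text
switch top-face vs target(low) mm [ -1.9   3.5 154.6] rot [0.11 0.38 0.19] ft bay [-1.4 -0.8 -4. ] 18.9833
n 4 dp [-0.2, -0.09, 3.49] turn [0.0005, -0.0017, 0.0008] | total [-0.83, -0.36, 13.96] [0.002, -0.007, 0.003]
n 4 dp [-0.2, -0.09, 3.79] turn [0.0005, -0.0017, 0.0008] | total [-0.84, -0.36, 15.16] [0.002, -0.007, 0.003]
```

View pics/w_hold.png

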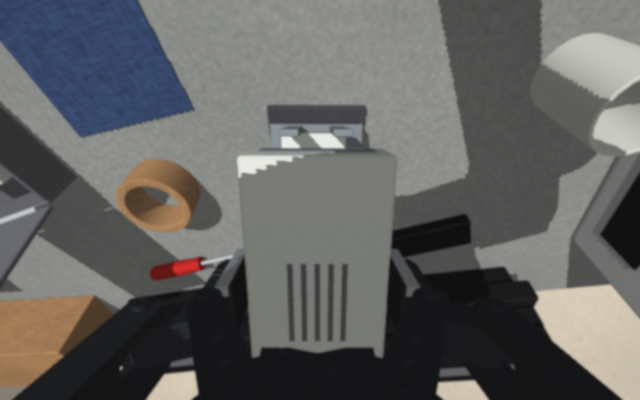

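The held switch (240–395, 150–350) is square in the fingers; the posts and lower end of the bottom switch show beyond it at (285–345, 128–150).

Emit:
move_arm(jaw=[6, 6, 6, 6, 6, 6], dp=[[-0.27, -0.12, 3.5], [-0.27, -0.12, 3.5], [-0.27, -0.12, 3], [0, 0, 1], [0, 0, 0], [0, 0, 0]], turn=[[0, -0.002, 0.001], [0, -0.002, 0.001], [0, -0.002, 0.001], [0, 0, 0], [0, 0, 0], [0, 0, 0]])

```text
time_s: 19.53
position: [0.6046, 0.2106, 0.1366]
tool_rot: [[-0.89, 0.173, 0.422], [0.157, 0.985, -0.074], [-0.428, 0.001, -0.904]]
ft_force: [0.5, -0.4, -1.7]
grip_width: 0.0628
gripper_force: 57.8
```

```bash
python3 - <<'E'
from rel import *
A=rel(); st=observe(); im,d=cams.get_image('wrist'); P=cloud('wrist',d,st); cl=c-.064*B[:,2]; L=(P-cl)@B*1000
m=(abs(L[...,2])<5)&(L[...,0]>-60)&(L[...,0]<-30)&(abs(L[...,1])<50)&(d>0); U=L[m]
print('low end',len(U),np.percentile(U,[1,50,99],axis=0).round(1).tolist() if len(U) else '')
m=(abs(L[...,2]-24)<7)&(L[...,0]<-50)&(L[...,0]>-70)&(abs(L[...,1])<45)&(d>0); U=L[m]
print('posts',len(U),np.percentile(U,[2,50,98],axis=0).round(1).tolist() if len(U) else '')
S=A@G; Ls=(P-S[:3,3])@B*1000
m=(abs(Ls[...,2])<6)&(abs(Ls[...,0])<65)&(abs(Ls[...,1])<40)&(d>0); U=Ls[m&(Ls[...,0]<-20)]
print('held',len(U),np.percentile(U,[1,50,99],axis=0).round(1).tolist())
go(A,tgt(6,0,2))
E
```

```text
switch top-face vs target(low) mm [ 8.2 -2.2 45.8] rot [ 0.06 -0.08 -0.23] ft bay [-0.2 -0.3 -1.7] 19.5333
low end 2073 [[-55.0, -33.9, -3.5], [-47.8, -1.5, -0.1], [-41.6, 28.2, 1.6]]
posts 48 [[-61.2, -14.3, 17.4], [-58.6, 13.8, 26.1], [-55.8, 14.7, 30.7]]
held 12946 [[-54.6, -31.1, -3.9], [-38.7, -0.3, -0.6], [-20.4, 30.7, 0.8]]
n 2 dp [0.13, 0.11, 2.19] turn [0.0005, 0.0007, -0.002] | total [0.25, 0.23, 4.38] [0.001, 0.001, -0.004]
```

Emit:
move_arm(jaw=[6, 6, 6, 6, 6, 6, 6], dp=[[0.1, 0.1, 1.8], [0.05, 0.1, 1.5], [0, 0, 0.6], [0, 0, 0.2], [0, 0, 0], [0, 0, 0], [0, 0, 0]], turn=[[0, 0, -0.002], [0, 0, -0.002], [0, 0, 0], [0, 0, 0], [0, 0, 0], [0, 0, 0], [0, 0, 0]])

```text
time_s: 20.17
position: [0.6214, 0.2109, 0.1004]
tool_rot: [[-0.889, 0.168, 0.425], [0.152, 0.986, -0.073], [-0.431, 0.0, -0.902]]
ft_force: [0.7, 0.2, -3.9]
grip_width: 0.0626
gripper_force: 57.8
```

```bash
python3 - <<'E'
from rel import *
A=rel(); go(A,tgt(6,0,0))
E
```

```text
switch top-face vs target(low) mm [7.8 0.8 6.1] rot [ 0.15 -0.26  0.04] ft bay [-1.1  0.4 -3.8] 20.1667
n 1 dp [0.19, -0.08, 0.6] turn [0.0026, 0.0045, 0.0007] | total [0.19, -0.08, 0.6] [0.003, 0.005, 0.001]
```

Emit:
move_arm(jaw=[6, 6, 6, 6, 6], dp=[[0.15, -0.08, 0.2], [0, 0, 0.15], [0, 0, 0.1], [0, 0, 0], [0, 0, 0]], turn=[[0.002, 0.004, 0], [0, 0, 0], [0, 0, 0], [0, 0, 0], [0, 0, 0]])

```text
time_s: 20.58
position: [0.6217, 0.2097, 0.0945]
tool_rot: [[-0.892, 0.17, 0.419], [0.152, 0.986, -0.074], [-0.426, -0.002, -0.905]]
ft_force: [-0.1, -0.3, -2.8]
grip_width: 0.0624
gripper_force: 58.0
```

```bash
python3 - <<'E'
from rel import *
A=rel(); go(A,tgt(6,0,0))
E
```

```text
switch top-face vs target(low) mm [ 5.8 -0.2  0.5] rot [-0.    0.06  0.04] ft bay [-1.2 -0.4 -2.5] 20.5833
n 1 dp [-0.02, 0.02, 0.05] turn [-0.0, -0.001, 0.0007] | total [-0.02, 0.02, 0.05] [-0.0, -0.001, 0.001]
```

Emit:
move_arm(jaw=[6, 6, 6, 6, 6, 6, 6], dp=[[0, 0, 0.08], [0, 0, 0.05], [0.15, 0, 0], [0.15, 0, 0], [0.1, 0, 0], [0, 0, 0], [0, 0, 0]], turn=[[0, 0, 0], [0, 0, 0], [0, 0, 0], [0, 0, 0], [0, 0, 0], [0, 0, 0], [0, 0, 0]])

```text
time_s: 21.17
position: [0.6202, 0.2104, 0.0937]
tool_rot: [[-0.89, 0.169, 0.424], [0.152, 0.986, -0.074], [-0.43, -0.001, -0.903]]
ft_force: [-0.8, -0.8, 6.0]
grip_width: 0.0625
gripper_force: 58.9
```

```bash
python3 - <<'E'
from rel import *
A=rel()
E
```

```text
switch top-face vs target(low) mm [4.  0.1 0.4] rot [ 0.08 -0.22  0.04] ft bay [ 2.  -0.9  5.7] 21.1667
```

Emit:
move_arm(jaw=[6, 6, 6, 6, 6], dp=[[0.1, 0, -0.05], [0.1, 0, 0], [0.1, 0, 0], [0, 0, 0], [0, 0, 0]], turn=[[0, 0, 0], [0, 0, 0], [0, 0, 0], [0, 0, 0], [0, 0, 0]])

```text
time_s: 21.58
position: [0.6167, 0.211, 0.0921]
tool_rot: [[-0.89, 0.169, 0.423], [0.152, 0.986, -0.074], [-0.429, -0.001, -0.903]]
ft_force: [0.5, -0.6, 6.8]
grip_width: 0.0627
gripper_force: 58.9
```

```bash
python3 - <<'E'
from rel import *
A=rel()
E
```

```text
switch top-face vs target(low) mm [0.1 0.1 0.4] rot [ 0.06 -0.13  0.04] ft bay [ 3.5 -0.5  5.9] 21.5833
```

Near home now; step on in small increments until the force shows contact with the posts.

Emit:
move_arm(jaw=[6, 6, 6, 6], dp=[[0.08, 0, 0], [0.07, 0, 0], [0, 0, 0], [0, 0, 0]], turn=[[0, 0, 0], [0, 0, 0], [0, 0, 0], [0, 0, 0]])

```text
time_s: 21.92
position: [0.616, 0.2111, 0.0917]
tool_rot: [[-0.89, 0.169, 0.424], [0.152, 0.986, -0.074], [-0.43, -0.001, -0.903]]
ft_force: [3.4, -0.9, 5.9]
grip_width: 0.0626
gripper_force: 58.7
```

```bash
python3 - <<'E'
from rel import *
A=rel()
E
```

```text
switch top-face vs target(low) mm [-0.8  0.1  0.4] rot [ 0.08 -0.2   0.03] ft bay [ 5.6 -0.3  3.9] 21.9167
```

Emit:
move_arm(jaw=[6, 6, 6, 6], dp=[[0.1, 0, 0], [0.1, 0, 0], [0, 0, 0], [0, 0, 0]], turn=[[0, 0, 0], [0, 0, 0], [0, 0, 0], [0, 0, 0]])

```text
time_s: 22.25
position: [0.6159, 0.2111, 0.0918]
tool_rot: [[-0.888, 0.169, 0.427], [0.152, 0.986, -0.073], [-0.434, -0.0, -0.901]]
ft_force: [10.2, -3.6, 4.1]
grip_width: 0.0626
gripper_force: 58.3
```

```bash
python3 - <<'E'
from rel import *
A=rel()
E
```

```text
switch top-face vs target(low) mm [-0.8  0.1  0.6] rot [ 0.12 -0.42  0.01] ft bay [11.4 -1.8 -0.8] 22.25
```

Emit:
move_arm(jaw=[6, 6, 6, 6], dp=[[0.1, 0, 0.05], [0.05, 0, 0.04], [0, 0, 0], [0, 0, 0]], turn=[[0, 0.003, 0], [0, 0, 0], [0, 0, 0], [0, 0, 0]])

```text
time_s: 22.58
position: [0.6159, 0.2111, 0.0917]
tool_rot: [[-0.888, 0.169, 0.427], [0.152, 0.986, -0.073], [-0.434, 0.0, -0.901]]
ft_force: [9.7, -4.5, 11.2]
grip_width: 0.0628
gripper_force: 58.9
```

```bash
python3 - <<'E'
from rel import *
A=rel()
E
```

```text
switch top-face vs target(low) mm [-0.9  0.1  0.4] rot [ 0.15 -0.43  0.  ] ft bay [14.1 -2.8  5.8] 22.5833
```

Emit:
move_arm(jaw=[6, 6, 8.5, 8.5, 8.5, 8.5, 8.5, 8.5, 8.5, 8.5, 8.5, 8.5], dp=[[-0.15, 0, 0], [0, 0, 0], [0, 0, 0], [0, 0, 0], [0, 0, 0], [0, 0, -1], [0, 0, -2.5], [0, 0, -4], [0, 0, -4], [0, 0, -4], [0, 0, 0], [0, 0, 0]], turn=[[0, 0, 0], [0, 0, 0], [0, 0, 0], [0, 0, 0], [0, 0, 0], [0, 0, 0], [0, 0, 0], [0, 0, 0], [0, 0, 0], [0, 0, 0], [0, 0, 0], [0, 0, 0]])

```text
time_s: 23.58
position: [0.548, 0.2233, 0.2315]
tool_rot: [[-0.891, 0.168, 0.421], [0.152, 0.986, -0.072], [-0.427, -0.0, -0.904]]
ft_force: [0.7, -0.3, -0.4]
grip_width: 0.0852
gripper_force: 0.0
```

```bash
python3 - <<'E'
from rel import *
st=observe(); cl=c-.032*B[:,2]
im,d,P,L=look('w_back',cl,.010,-9.75)
L=L*1000
m=(L[...,2]<-20)&(L[...,2]>-40)&(L[...,0]>-58)&(L[...,0]<60)&(abs(L[...,1]+2.8)<40)&(d>0); print('below',m.sum(),np.percentile(L[m],[1,50,99],axis=0).round(1).tolist())
m=(L[...,2]>10)&(L[...,2]<32)&(L[...,0]<-48)&(L[...,0]>-75)&(abs(L[...,1])<45)&(d>0);U=L[m]; print('posts',len(U),np.percentile(U,[2,50,98],axis=0).round(1).tolist())
A=cur();print(A.round(3))
E
```

```text
face 7683 6376 normal in bay [-0.001 -0.002  1.   ] off [-0.0031 -0.0029  0.0001]
rect bay mm [-3.7 -2.8] [ 64.1 115.1] 89.79 z 0.1
below 17 [[-57.9, -14.2, -39.9], [-55.1, -1.8, -39.1], [-55.1, 14.0, -21.3]]
posts 324 [[-61.2, -29.3, 18.6], [-58.4, 13.7, 23.7], [-55.7, 28.9, 25.3]]
[[-0.893  0.169  0.417  0.548]
 [ 0.152  0.986 -0.073  0.223]
 [-0.424 -0.002 -0.906  0.229]
 [ 0.     0.     0.     1.   ]]
```

View pics/w_back.png

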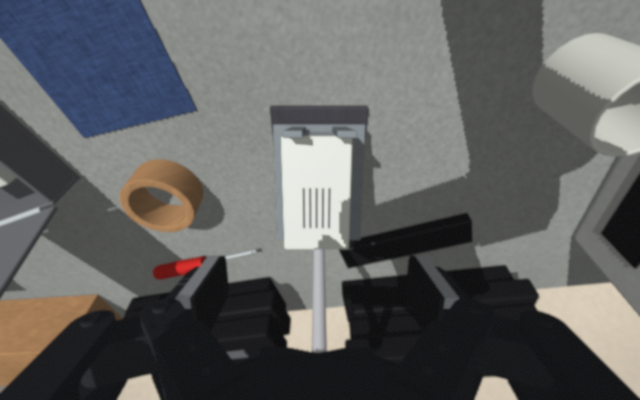

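The top switch (282–355, 130–248) is back on the bottom one, flush with the posts and square. Next, the lid: hook it from behind with closed fingers.

```bash
cat > lid.py <<'E'
from face import *
C=Rz(10.75); hinge=np.array([.5425,-.2035,.0555])+C@[.085,0,0]; RT=toolR(bayR(10.75,0))
def pose(th,r=.15,k=None,h=.011):
    t=np.radians(th); u=C@[-np.cos(t),0,np.sin(t)]; o=C@[np.sin(t),0,np.cos(t)]
    if k is None: k=h*np.sin(t)
    return T(RT,hinge+r*u+(.006+k)*o)
E
python3 - <<'E'
from lid import *
A=cur(); P1=T(RT,[.52,-.04,.28]); go(A,P1)
S=pose(99,.15,.035); print('S',S[:3,3].round(3)); P2=S.copy(); P2[2,3]=.275; go(P1,P2); go(P2,S)
E
```

```text
n 7 dp [0.16, -3.8, -0.74] turn [-0.0114, 0.0618, -0.0502] | total [-3.66, -26.39, -3.82] [-0.08, 0.433, -0.351]
S [ 0.689 -0.176  0.197]
n 6 dp [-2.34, -2.75, 0.08] turn [0.0, 0.0, 0.0] | total [-14.06, -16.48, 0.5] [0.0, 0.0, 0.0]
n 2 dp [-0.0, 0.0, 3.89] turn [0.0, 0.0, 0.0] | total [-0.0, 0.0, 7.78] [0.0, 0.0, 0.0]
```

Emit:
move_arm(jaw=[8.5, 8.5, 8.5, 0, 0, 0, 0, 0, 0], dp=[[0.16, -3.8, -0.74], [0.16, -3.8, -0.74], [0.16, -3.8, -0.74], [0.16, -3.8, -0.74], [0.16, -3.8, -0.74], [0.16, -3.8, -0.74], [0.16, -3.8, -0.74], [0, 0, 0], [0, 0, 0]], turn=[[-0.0114, 0.0618, -0.0502], [-0.0114, 0.0618, -0.0502], [-0.0114, 0.0618, -0.0502], [-0.0114, 0.0618, -0.0502], [-0.0114, 0.0618, -0.0502], [-0.0114, 0.0618, -0.0502], [-0.0114, 0.0618, -0.0502], [0, 0, 0], [0, 0, 0]])

```text
time_s: 24.38
position: [0.521, -0.0421, 0.2778]
tool_rot: [[-0.983, -0.182, -0.004], [-0.182, 0.983, 0.001], [0.004, 0.001, -1.0]]
ft_force: [0.0, 0.2, 0.5]
grip_width: 0.0119
gripper_force: 0.0
```

Emit:
move_arm(jaw=[0, 0, 0, 0, 0, 0, 0, 0], dp=[[-2.34, -2.75, 0.08], [-2.34, -2.75, 0.08], [-2.34, -2.75, 0.08], [-2.34, -2.75, 0.08], [-2.34, -2.75, 0.08], [-2.34, -2.75, 0.08], [0, 0, 0], [0, 0, 0]], turn=[[0, 0, 0], [0, 0, 0], [0, 0, 0], [0, 0, 0], [0, 0, 0], [0, 0, 0], [0, 0, 0], [0, 0, 0]])

```text
time_s: 25.05
position: [0.69, -0.1758, 0.2712]
tool_rot: [[-0.983, -0.186, -0.005], [-0.186, 0.983, 0.002], [0.005, 0.003, -1.0]]
ft_force: [-0.1, 0.1, -0.1]
grip_width: -0.0002
gripper_force: 0.0
```

```bash
python3 - <<'E'
from lid import *
A=cur(); print(A.round(3)); S=pose(99,.15,.035); go(A,S)
im,d=cams.get_image('side'); save(cv2.resize(im[120:300,260:460],None,fx=3.3,fy=3.3),'s_lid.png')
E
```

```text
[[-0.983 -0.186 -0.005  0.69 ]
 [-0.186  0.983  0.002 -0.176]
 [ 0.005  0.003 -1.     0.271]
 [ 0.     0.     0.     1.   ]]
n 2 dp [0.04, 0.01, 3.7] turn [0.0013, -0.0023, -0.0003] | total [0.08, 0.01, 7.39] [0.003, -0.005, -0.001]
```

View pics/s_lid.png

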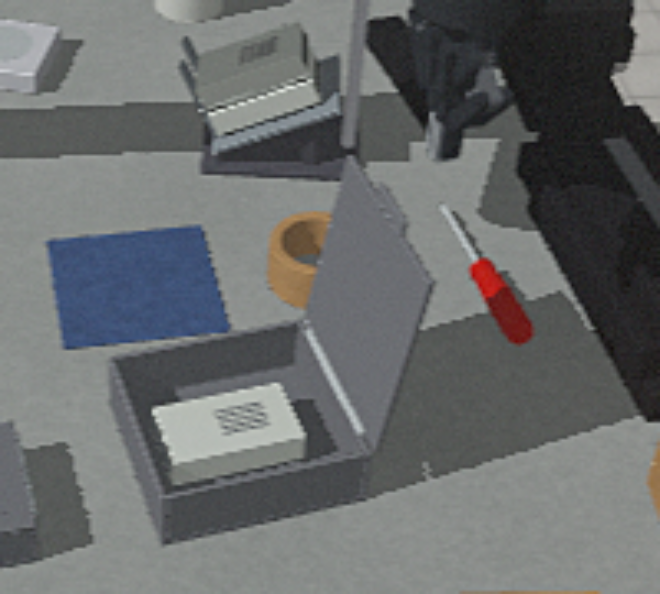

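The switch lies flat in the box at (230,430), the lid stands open, and the closed fingers are above and just behind its tab (445,150).

```bash
python3 - <<'E'
from lid import *
p=pose(99,.15,.035)
for th in list(range(96,-1,-6)):
    q=pose(th); D=RT.T@(q[:3,3]-p[:3,3])*100; print(th,D.round(2).tolist(),q[:3,3].round(3)); p=q
E
```

```text
96 [3.14, -0.0, -0.57] [ 0.658 -0.182  0.203]
90 [1.55, 0.0, -0.26] [ 0.643 -0.184  0.206]
84 [1.58, -0.0, -0.09] [ 0.627 -0.187  0.206]
78 [1.6, -0.0, 0.07] [ 0.611 -0.19   0.206]
72 [1.59, 0.0, 0.25] [ 0.596 -0.193  0.203]
66 [1.57, 0.0, 0.42] [ 0.58  -0.196  0.199]
60 [1.52, -0.0, 0.59] [ 0.566 -0.199  0.193]
54 [1.46, 0.0, 0.76] [ 0.551 -0.202  0.186]
48 [1.37, -0.0, 0.92] [ 0.538 -0.204  0.176]
42 [1.27, 0.0, 1.07] [ 0.525 -0.207  0.166]
36 [1.15, -0.0, 1.2] [ 0.514 -0.209  0.154]
30 [1.01, 0.0, 1.33] [ 0.504 -0.211  0.14 ]
24 [0.86, -0.0, 1.44] [ 0.496 -0.212  0.126]
18 [0.7, 0.0, 1.53] [ 0.489 -0.214  0.111]
12 [0.52, -0.0, 1.6] [ 0.484 -0.215  0.095]
6 [0.34, 0.0, 1.65] [ 0.48  -0.215  0.078]
0 [0.16, -0.0, 1.68] [ 0.479 -0.216  0.062]
```

Emit:
move_arm(jaw=[0, 0, 0, 0, 0], dp=[[0.04, 0, 2.5], [0.04, 0, 3], [0, 0, 1.9], [0, 0, 0], [0, 0, 0]], turn=[[0.002, -0.005, 0], [0, 0, 0], [0, 0, 0], [0, 0, 0], [0, 0, 0]])

```text
time_s: 25.52
position: [0.6881, -0.175, 0.2015]
tool_rot: [[-0.982, -0.187, 0.004], [-0.187, 0.982, -0.001], [-0.004, -0.002, -1.0]]
ft_force: [-1.7, -0.3, 0.4]
grip_width: 0.0001
gripper_force: 0.0
```

Emit:
move_arm(jaw=[0, 0, 0, 0, 0, 0, 0, 0, 0], dp=[[1, 0, 0], [1, 0, 0], [1.14, 0, 0], [1.55, 0, -0.1], [1.58, 0, -0.09], [1.6, 0, 0.07], [1.59, 0, 0.25], [1.57, 0, 0.42], [1.52, 0, 0.59]], turn=[[0, 0, 0], [0, 0, 0], [0, 0, 0], [0, 0, 0], [0, 0, 0], [0, 0, 0], [0, 0, 0], [0, 0, 0], [0, 0, 0]])

```text
time_s: 26.27
position: [0.5656, -0.1995, 0.1921]
tool_rot: [[-0.982, -0.187, 0.01], [-0.187, 0.982, -0.004], [-0.009, -0.006, -1.0]]
ft_force: [1.7, 0.7, -0.3]
grip_width: 0.0
gripper_force: 0.6
```

```bash
python3 - <<'E'
from lid import *
A=cur(); go(A,pose(60))
im,d=cams.get_image('side');P=cloud('side',d)
L=(P-hinge)@C*1000
m=(abs(L[...,1])<70)&(L[...,0]<10)&(L[...,0]>-150)&(L[...,2]>40)&(L[...,2]<190)&(d>0)&(abs(L[...,1])>35)
a=np.degrees(np.arctan2(L[m][:,2],-L[m][:,0]));print(m.sum(),np.percentile(a,[5,25,50,75,95]).round(1))
E
```

```text
n 1 dp [-0.0, 0.04, -0.11] turn [-0.006, 0.0091, 0.0003] | total [-0.0, 0.04, -0.11] [-0.006, 0.009, 0.0]
168 [60.5 61.7 62.5 63.9 66.5]
```

The lid is following (about 62°). Continue down the arc.

Emit:
move_arm(jaw=[0, 0, 0, 0, 0, 0, 0, 0, 0, 0, 0], dp=[[1.46, 0, 0.76], [1.37, 0, 0.92], [1.27, 0, 1.07], [1.15, 0, 1.2], [1, 0, 1.33], [0.86, 0, 1.44], [0.7, 0, 1.53], [0.52, 0, 1.6], [0.34, 0, 1.4], [0, 0, 0], [0, 0, 0]], turn=[[0, 0, 0], [0, 0, 0], [0, 0, 0], [0, 0, 0], [0, 0, 0], [0, 0, 0], [0, 0, 0], [0, 0, 0], [0, 0, 0], [0, 0, 0], [0, 0, 0]])

```text
time_s: 27.23
position: [0.4816, -0.2163, 0.0775]
tool_rot: [[-0.982, -0.186, 0.006], [-0.186, 0.982, -0.003], [-0.006, -0.004, -1.0]]
ft_force: [-0.3, -0.4, 0.6]
grip_width: -0.0002
gripper_force: 0.0
```

Emit:
move_arm(jaw=[0, 0, 0, 0, 0, 0], dp=[[0, 0, 0.6], [0, 0, 0.5], [0, 0, 0.3], [0, 0, 0.2], [0, 0, 0], [0, 0, 0]], turn=[[0, 0, 0], [0, 0, 0], [0, 0, 0], [0, 0, 0], [0, 0, 0], [0, 0, 0]])

```text
time_s: 27.73
position: [0.4813, -0.2163, 0.0614]
tool_rot: [[-0.982, -0.186, 0.006], [-0.186, 0.982, -0.003], [-0.005, -0.004, -1.0]]
ft_force: [-2.6, 1.1, 12.0]
grip_width: 0.0
gripper_force: 5.9
```

Emit:
move_arm(jaw=[0, 0, 0, 0, 0, 0, 0, 0, 0, 0], dp=[[0, 0, 0.1], [0, 0, 0], [0, 0, 0], [0, 0, -1], [0, 0, -3], [0, 0, -4], [0, 0, -4], [0, 0, -4], [0, 0, 0], [0, 0, 0]], turn=[[0, 0, 0], [0, 0, 0], [0, 0, 0], [0, 0, 0], [0, 0, 0], [0, 0, 0], [0, 0, 0], [0, 0, 0], [0, 0, 0], [0, 0, 0]])

```text
time_s: 28.57
position: [0.4807, -0.2161, 0.2212]
tool_rot: [[-0.982, -0.186, 0.008], [-0.186, 0.982, -0.004], [-0.007, -0.006, -1.0]]
ft_force: [-0.3, 0.1, -0.5]
grip_width: -0.0001
gripper_force: 0.0
```

```bash
python3 - <<'E'
from lid import *
from m import plane
from low import low
for n in ['top','side','wrist']:
    st=observe();im,d=cams.get_image(n);P=cloud(n,d,st);L=(P-hinge)@C*1000
    m=(abs(L[...,1])<75)&(L[...,0]<-10)&(L[...,0]>-165)&(L[...,2]>-15)&(L[...,2]<40)&(d>0)
    if m.sum()<100: continue
    Q,cc,nn=plane(L[m]); print(n,len(Q),cc.round(1),'lid deg',np.degrees(np.arctan2(nn[0],nn[2])).round(2),'near edge z',np.median(L[m&(L[...,0]<-140)][:,2]).round(1))
    if n=='side': save(im,'side_end.png')
low(.032,'top switch')
E
```

```text
top 186 [-76.1  14.8   6.1] lid deg -0.15 near edge z 6.0
side 1443 [-89.2  -2.3   7.6] lid deg 0.01 near edge z 7.0
wrist 9565 [-113.3    0.3    7.9] lid deg -0.54 near edge z 7.1
top switch top 579 [-2.8 -4.3] [109.6  66.2] 2.0 z -0.5 pct [[-53.4, -34.8], [44.4, 27.5]]
top switch side 205 [10.5 -6.5] [83.5 71.7] 2.6 z 0.4 pct [[-29.7, -39.5], [51.3, 27.6]]
```

View pics/side_end.png

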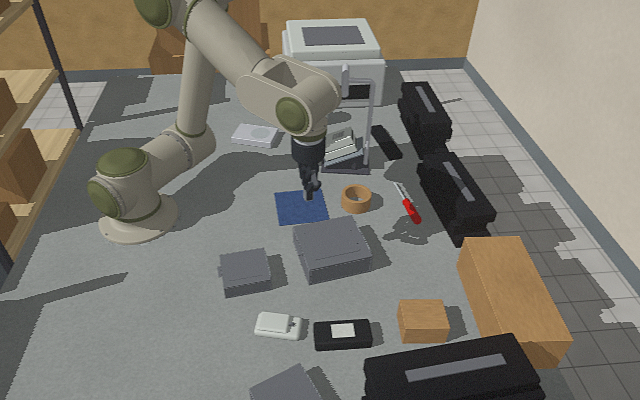

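The lid is shut flat on the box (333,248), the mat is empty (301,207), the two switches sit on the rack (340,148), and nothing else has moved.

```bash
python3 -c "
from rig import ticket; print(ticket.close_job())"
```

```text
the job is handed in; nothing more can be done
None
```

The job is handed in: the middle switch is flat in the shut box, and the top switch is back squarely on the bottom one, pushed home against the posts with about 14 N. It took about 29 s on the robot's clock.

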